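# Load and close the instrument bath

### The arm

A 6-joint arm with a two-finger parallel gripper is mounted at the origin on the work surface. World frame = base frame: x ahead of the robot, y to its left, z up, the work surface at z = 0. Lengths are in m, angles in rad, forces in N, time in s.
With the tool pointing down it reaches from about 0.4 to 0.925 m from the base axis. Payload 12.5 kg.
Tool frame: the origin (TCP) lies between the finger pads; the fingertips stand 11 mm ahead of it and the grasp point (between the pads) lies 8 mm behind it (robot.tips_ahead is the distance from the TCP to the fingertips, in m); z points along the fingers, y is the direction in which the jaws open and shut (so a half turn about z gives the same grasp; the last joint's range is limited). The gripper opens to 95 mm and grips with 3 to 60 N. Pads are 20 mm wide; open, the fingers measure 119 mm over their backs; the gripper's body (75 mm by 180 mm) begins 59 mm behind the grasp point.
Start: joints at [-1.352, 0.491, 1.559, -0, 1.092, -0.106], TCP at [0.199, -0.592, 0.226] pointing down, gripper open.
Joint ranges: [-3.1, 3.1], [-0.84, 2.19], [0.05, 2.79], [-1.13, 4.28], [0.06, 2.93], [-2.69, 2.69]. Speed limits (rad/s): [2.22, 2.22, 2.79, 3.14, 3.14, 3.14].

### API

Orientations are given as a unit quaternion [x, y, z, w].
In Python, from plant import robot gives the robot as it stands.
- The arm moves only by the tool jog_arm, never from a script. Its argument "commands" is a list of rows, each an object of numbers: "tx", "ty", "tz": the shift along the tool's x, y, z in m; "ax", "ay", "az": the turn, a rotation vector about the tool's x, y, z in degrees. In form: [{"tx": .., "ty": .., "tz": .., "ax": .., "ay": .., "az": ..}, ...]. A call has 1 to 20 rows; each row is the pose to reach, as a shift and turn from the pose commanded when the call began, along the tool's axes at that moment; what a row does not reach only later rows make up. A row lasts 1/12 s, in which the tool goes at most 41.7 mm and 7.16 degrees, less where a joint would pass 70% of its speed; a pose out of reach is approached as far as the arm can. A call with a gripper value outside its range is refused whole. "jaw" is the opening, from 0 (shut) to 1 (fully open), set as the call begins (left out, the last holds). The fingers move at their own pace and stop on an object; the grip force is fixed at half the most. Time passes only in rows, so rows that repeat a pose let the fingers close. It gives the time, the measured TCP pose, the force and the opening at its end, in the units of the state.
- robot.observe(): the state, without advancing time (a new reading comes with each control period).
- robot.get_image(name): name is "scene" or "top" or "wrist"; returns a dict with "img" (384x512x3 uint8, red, green, blue), "z_map" (384x512 float32, m along the optical axis (not along the pixel's ray), 0 where there is no reading), "vertical_fov" (degrees; the focal length in pixels is half the picture's height over the tangent of half this angle, whatever the lens; pixels are square), "cx", "cy" (the principal point, pixels), "rvec" (rotation vector, rad) and "tvec" (3), from world to camera coordinates, as OpenCV has them. Camera axes: x right, y down, z forward; pixel columns grow to the right and rows downward; lengths in m; the calibration is good to about 2 mm. A picture is of the moment at which its call begins.
- robot.finish_job(): hands the job in, once; it reports no verdict.
The state is a dict: "clock": time; "qpos": joint angles; "qvel": joint speeds; "effort": joint torques, N m; "position": TCP position; "eef_rot": TCP orientation; "wrist_force": force on the tool from outside, world axes, zero at the start; "torque": the same for the moment, N m; "gripper_width": finger opening in m.
Only numpy, scipy, OpenCV 4.12 (cv2) and the standard library are available. Lean on these libraries where they do the work, as an engineer would, in place of code of your own. Each camera call takes 0.05 s, during which the arm holds its last target. There are 200 camera calls.

### The job

Hang the empty saddle basket over the bar inside the instrument bath, one small basket on each side of the bar, and let go of it. Then take the cover by its grip, bring its ear over the bath's locating pin until the hidden socket drops onto the pin and the cover lies square on the rubber seal, and press it down until the seal is fully squeezed. Finish while still gripping the cover and holding it pressed down, with the other things on the table left undisturbed.

Things in the scene. Friction and masses are not known exactly. Their poses are not given: they have to be found in the camera images.
- bath: fixed open bath with a white case and steel floor, outside 150 (its x) x 170 (its y) x 95 tall, walls 14 thick, opening 122 x 142. Origin: centre of its underside, on the table. A rubber seal frame lies on its rim; a lug with the locating pin sticks out of its +x side at rim height. (Sizes in mm.)
- bar_mid (a point): middle of the round steel bar, 10 diameter, that spans the bath along its y axis; the point is on the bar's axis, 65 above the table. Axes as the bath. (Sizes in mm.)
- pin_tip (a point): top of the upright steel locating pin on the bath's lug, at x = +97, y = 0 from the bath's centre, 117 above the table. The pin is 10 diameter, its top 4 mm taper to 4 diameter; it stands 14 above the uncompressed seal. (Sizes in mm.)
- seal (a joint): how far the sprung rubber seal frame on the bath's rim is pressed down, m: 0 free (seal top 103 mm above the table) to 0.005 at its stop (98 mm). Spring 3000 N/m: about 15 N squeeze it fully, cover's weight included.
- saddle: loose saddle basket of thin steel, about 0.12 kg: two small open baskets (24 x 44 x 40 tall each) side by side along its x, joined by a flat bridge, with an upright grip tab on top. Between the baskets is a slot 24 wide along its y, open at both ends and below, 48 high. Overall 72 (x) x 44 (y) x 88 tall. Origin: centre of the underside; it stands upright on the table at the start. Either way round will do. (Sizes in mm.)
- saddle_tab (a point): centre of the saddle basket's grip tab: 10 thick (its x) x 30 (its y) x 36 tall, from the top of the bridge up; the point is 70 above the basket's underside, 18 above the bridge's top. (Sizes in mm.)
- saddle_bridge (a point): middle of the underside of the saddle basket's bridge, 48 above its underside: this face rests on top of the bar when hung (5 above the bar's axis). (Sizes in mm.)
- cover: loose white plastic cover, about 0.35 kg: shallow upturned tray 150 (its x) x 170 (its y) x 36 tall, hollow below (32 deep), with an ear 42 x 42 x 25 tall on its +x side and a black grip block on top. Origin: centre of its lower edge; it lies right way up on the table at the start. Fits the bath with its x axis the same way as the bath's. (Sizes in mm.)
- cover_grip (a point): centre of the black grip block on top of the cover: 16 thick (its x) x 50 (its y) x 46 tall, standing on the cover's top; the point is 58 above the cover's lower edge. (Sizes in mm.)
- cover_socket (a point): centre of the mouth of the blind round socket in the underside of the ear, 13.5 diameter and 21 deep, not visible from above; at x = +97, y = 0 from the cover's centre, level with its lower edge. (Sizes in mm.)
- jar_a: bystander, leave alone: small amber jar, 44 diameter, 65 tall; origin at the centre of its underside. (Sizes in mm.)
- jar_b: bystander, leave alone: amber bottle, 48 diameter, 85 tall; origin at the centre of its underside. (Sizes in mm.)
- pot: bystander, leave alone: small closed steel tin, 48 diameter, 50 tall; origin at the centre of its underside. (Sizes in mm.)
- dish: bystander, leave alone: steel bowl, 96 diameter, 35 tall; origin at the centre of its underside. (Sizes in mm.)
- beaker: bystander, leave alone: steel beaker, 70 diameter, 85 tall; origin at the centre of its underside. (Sizes in mm.)
- spray: bystander, leave alone: white spray bottle, 72 diameter, 184 tall; origin at the centre of its underside. (Sizes in mm.)
- brush: bystander, leave alone: white cleaning brush, lying, 170 long, 20 tall; origin at the centre of its underside. (Sizes in mm.)
Mind the look-alikes: they are no part of the job. Leave any blue or purple look-alike of the bath alone.

How it is judged:
On the way, in this order (a step that is already met when the one before it is completed fails the run):
1. the saddle basket hangs over the bar in the bath, a small basket on each side, let go (x of saddle_bridge in the frame of bar_mid between -0.012 and 0.012 m and y of saddle_bridge in the frame of bar_mid between -0.045 and 0.045 m and z of saddle_bridge in the frame of bar_mid between 0 and 0.012 m and angle between saddle's own z axis and vertical below 0.5 rad and contact force between the fingers and saddle below 0.05 N), for 0.3 s.
2. the cover has dropped onto the locating pin (horizontal distance between cover_socket and pin_tip below 0.004 m and z of cover_socket in the frame of pin_tip below -0.009 m and angle between the x axis of cover and the x axis of bath, either way round below 0.12 rad and angle between cover's own z axis and vertical below 0.06 rad), for 0.1 s.
At the end, for the whole second after the job is handed in: Cover on the pin (socket within 4 mm of its axis, mouth 9 mm or more below its tip), square within 0.12 rad, level within 0.06; seal pressed at least 3.8 mm; gripper still round the grip; saddle basket hung over the bar (within 12 mm across, 45 mm along, tilt under 0.5 rad) (all of step 2 and value of joint seal above 0.0038 m and contact force between the fingers and cover above 1 N and distance between the grasp point and cover_grip below 0.03 m and x of saddle_bridge in the frame of bar_mid between -0.012 and 0.012 m and y of saddle_bridge in the frame of bar_mid between -0.045 and 0.045 m and z of saddle_bridge in the frame of bar_mid between 0 and 0.012 m and angle between saddle's own z axis and vertical below 0.5 rad); the arm keeps its last pose, push and grip.
It fails at once if another thing on the table is moved by more than 30 mm or knocked over (distance of any of jar_a, jar_b, pot, dish, beaker, spray, brush from where it was at the start of the episode above 0.03 m or angle between any of jar_a, jar_b, pot, dish, beaker, spray, brush's own z axis and vertical above 0.5 rad).
It also fails if it takes over 56 s, if anything falls off the work surface, if the arm or the gripper's body presses on something with over 40 N, if the wrist force passes 120 N, or if a joint passes its speed limit or range.

## Working session

There is one attempt and no reset: what is moved stays moved. The work goes in short steps, Python scripts to look and compute and a tool call to move; the robot and the scene stay as the last step left them, time stands still between calls to the robot, and variables do not carry over. Pictures are saved under pics/ and viewed, about 8 in all and at most 12, crops included, and the job is handed in when it is done.

Besides the shell and the picture viewer there is one more tool, called after "Request:" as a command line: name --argument value ..., lists and objects as JSON in quotes. jog_arm: Moves the arm, as the interface text tells. Its arguments: {"type":"object","properties":{"commands":{"type":"array","items":{"type":"object","properties":{"tx":{"type":"number"},"ty":{"type":"number"},"tz":{"type":"number"},"ax":{"type":"number"},"ay":{"type":"number"},"az":{"type":"number"}}}},"jaw":{"type":"number"}},"required":["commands"]}

```bash
mkdir -p pics; cat > h.py <<'E'
import numpy as np, cv2
from plant import robot
def cam(n):
    d=robot.get_image(n); R=cv2.Rodrigues(np.array(d["rvec"],float))[0]; t=np.array(d["tvec"],float).ravel()
    f=d["img"].shape[0]/2/np.tan(np.radians(d["vertical_fov"])/2)
    d.update(R=R,t=t,f=f); return d
def pts(d):
    v,u=np.mgrid[:384,:512]; z=d["z_map"]
    c=np.stack([(u-d["cx"])/d["f"]*z,(v-d["cy"])/d["f"]*z,z],-1)
    return (c-d["t"])@d["R"]
def plane(d,u,v,h):
    r=np.array([(u-d["cx"])/d["f"],(v-d["cy"])/d["f"],1.])@d["R"]; o=-d["t"]@d["R"]
    return o+r*(h-o[2])/r[2]
E
python3 - <<'E'
from h import *
ims=[]
for n in("top","scene"):
    d=cam(n); np.savez("pics/%s0.npz"%n,**{k:d[k] for k in("img","z_map","R","t","f","cx","cy")})
    cv2.imwrite("pics/%s0.png"%n,cv2.resize(d["img"][...,::-1],(800,600),interpolation=cv2.INTER_CUBIC)); print(n,-d["t"]@d["R"],d["f"],d["R"])
print(robot.observe())
E
```

```text
top [ 0.17659289 -0.0075041   1.56224432] 464.11766111576867 [[-0.04488381 -0.99899048  0.00186217]
 [-0.97245297  0.04326455 -0.22904892]
 [ 0.22873713 -0.01209147 -0.97341313]]
scene [1.16293853 0.63344721 0.68028056] 390.3174815468736 [[-0.70328656  0.71081377 -0.01148044]
 [ 0.38769594  0.36995417 -0.8442901 ]
 [-0.59588579 -0.59822879 -0.53576341]]
{'clock': 0.1, 'qpos': array([-1.35160278e+00,  4.91469854e-01,  1.55937232e+00, -1.60705218e-05,
        1.09170659e+00, -1.05590929e-01]), 'qvel': array([-1.37425281e-03,  3.50028853e-05, -2.30958089e-03, -1.00276751e-03,
       -1.46796015e-03,  1.88188633e-03]), 'effort': array([ 2.41933529e-03, -6.13625908e+01, -2.58604360e+01,  6.94126287e-02,
        4.70838184e-02, -6.68257121e-05]), 'position': array([ 0.19942019, -0.59212154,  0.22514404]), 'eef_rot': array([ 9.86842620e-01,  1.61683070e-01, -3.42568955e-05, -4.76879379e-04]), 'wrist_force': array([ 0.89030352, -0.60751761,  0.25486441]), 'torque': array([ 0.00969738, -0.04579649,  0.01226646]), 'gripper_width': 0.09506704203576381}
```

View pics/top0.png

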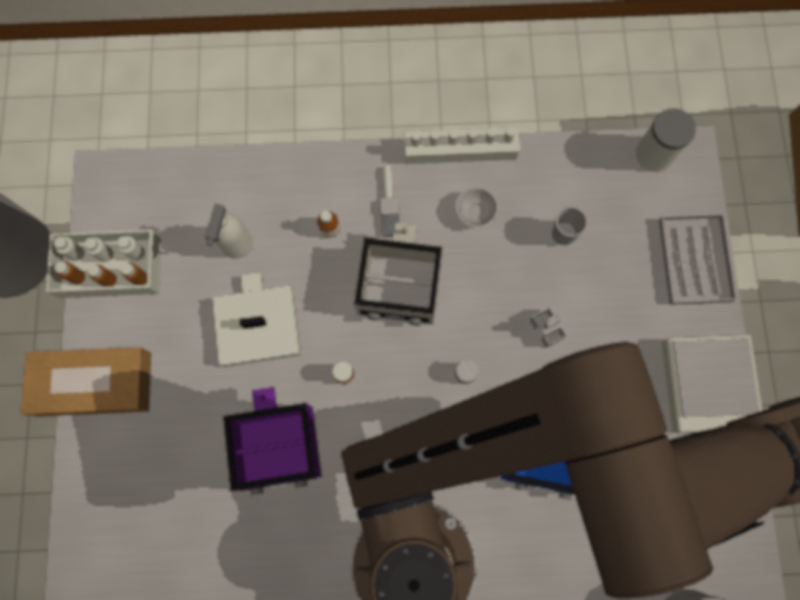

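View pics/scene0.png

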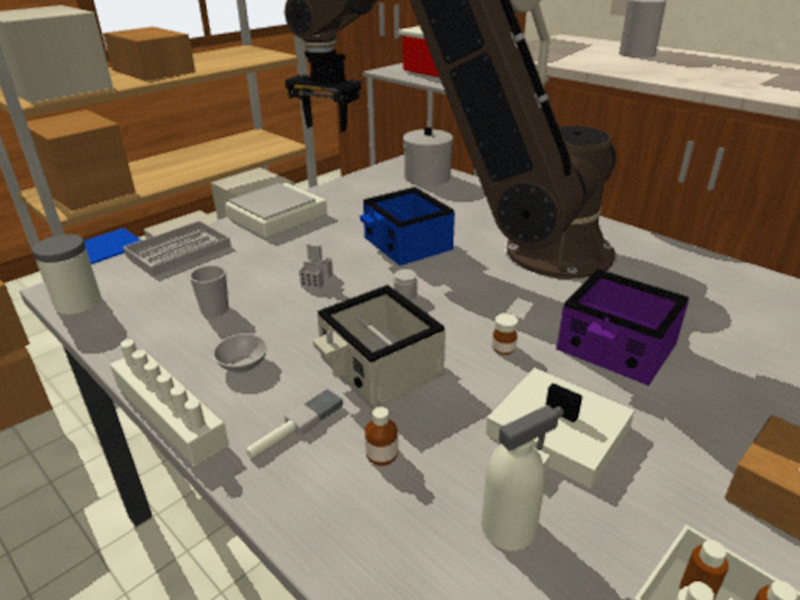

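The top view (800x600) shows three bath-shaped things. The white bath is at (400,280) with its lug at (405,232), the purple look-alike is at (270,445), and the blue one is at (540,475). The white one with the steel bar fits the description. The cover is at (255,325) with its ear at (250,283) and grip at (252,322). The saddle is at (547,327).

```bash
python3 - <<'E'
from h import *
def ld(n): return dict(np.load("pics/%s0.npz"%n))
s=512/800
def rect(P,m,name):
    q=P[m][:,:2]; 
    if len(q)<5: print(name,len(q));return
    r=cv2.minAreaRect((q*1000).astype(np.float32)); print(name,len(q),"c",np.round(r[0],1),"sz",np.round(r[1],1),"ang",round(r[2],2),"mean",np.round(P[m].mean(0)*1000,1))
for n in("top","scene"):
    d=ld(n);P=pts(d);Z=P[...,2];g=d["img"].astype(int)
    X,Y=P[...,0],P[...,1]
    print(n,"table z",np.median(Z[(abs(Z)<.03)]))
    c=plane(ld("top"),255*s,325*s,.036);b=plane(ld("top"),400*s,280*s,.1);sd=plane(ld("top"),547*s,327*s,.05)
    near=lambda p,r:np.hypot(X-p[0],Y-p[1])<r
    print(c,b,sd)
    rect(P,near(c,.13)&(abs(Z-.036)<.005),"cover top")
    rect(P,near(c,.06)&(abs(Z-.082)<.005),"grip top")
    rect(P,near(c,.15)&(abs(Z-.025)<.004)&near(c+[.1,0,0],.05),"ear")
    rect(P,near(b,.14)&(abs(Z-.102)<.006)&(g.max(-1)<70),"rim")
    rect(P,near(b,.14)&(abs(Z-.117)<.006),"pin")
    rect(P,near(b,.05)&(abs(Z-.068)<.008),"bar")
    rect(P,near(sd,.07)&(Z>.06)&(Z<.1),"tab")
    rect(P,near(sd,.07)&(Z>.02)&(Z<.1),"saddle")
d=ld("top"); i=d["img"][...,::-1]
A=cv2.resize(i[180:240,310:390],(400,300),interpolation=cv2.INTER_CUBIC);B=cv2.resize(i[130:220,210:290+40],(400,300),interpolation=cv2.INTER_CUBIC)
d=ld("scene"); i=d["img"][...,::-1]
C=cv2.resize(i[145:205,170:250],(400,300),interpolation=cv2.INTER_CUBIC);D=cv2.resize(i[180:258,195:299],(400,300),interpolation=cv2.INTER_CUBIC)
cv2.imwrite("pics/c1.png",np.vstack([np.hstack([A,B]),np.hstack([C,D])]))
E
```

```text
top table z -0.0008172304259770499
[0.50385189 0.31492852 0.036     ] [ 5.72630039e-01 -3.83296988e-04  1.00000000e-01] [ 0.46887428 -0.3082897   0.05      ]
cover top 1718 c [516.3 316.5] sz [171.5 170.1] ang 6.22 mean [505.3 314.8  35.3]
grip top 55 c [504.8 316. ] sz [14.6 46.5] ang 8.68 mean [505.3 315.6  80.6]
ear 113 c [597.2 316.6] sz [61.3 75.4] ang 25.67 mean [598.3 324.5  25.1]
rim 542 c [583.5   4.8] sz [164.3 147.4] ang 80.13 mean [579.9   6.2 101.4]
pin 4
bar 84 c [583.7  -2.1] sz [97.6 10.9] ang 80.69 mean [583.4  -1.4  67.5]
tab 38 c [ 474.7 -315.1] sz [ 9.8 30.6] ang 27.98 mean [ 473.4 -313.2   82.8]
saddle 199 c [ 474.3 -314.6] sz [72.3 46.4] ang 25.07 mean [ 472.4 -312.8   49.6]
scene table z 0.0013319949616933053
[0.50385189 0.31492852 0.036     ] [ 5.72630039e-01 -3.83296988e-04  1.00000000e-01] [ 0.46887428 -0.3082897   0.05      ]
cover top 2477 c [509.6 317.5] sz [152.9 171.1] ang 6.29 mean [512.5 330.2  36.9]
grip top 125 c [509.7 317.2] sz [18.8 50.9] ang 6.63 mean [511.6 319.1  80.9]
ear 63 c [584.  337.5] sz [34.3 23.3] ang 66.46 mean [586.5 341.4  26.2]
rim 834 c [587.9   7. ] sz [168.5 151.4] ang 79.7 mean [595.3  17.1 102.1]
pin 11 c [686.8 -11.1] sz [6.  9.7] ang 18.8 mean [686.1  -9.8 115.4]
bar 124 c [558.8   0.9] sz [87.9 69.6] ang 79.41 mean [ 5.699e+02 -4.000e-01  6.900e+01]
tab 82 c [ 480. -313.] sz [18.4 30.8] ang 30.0 mean [ 481.3 -310.5   76.8]
saddle 332 c [ 479.5 -312.3] sz [76.3 46.5] ang 25.51 mean [ 487.  -305.5   48.2]
```

View pics/c1.png

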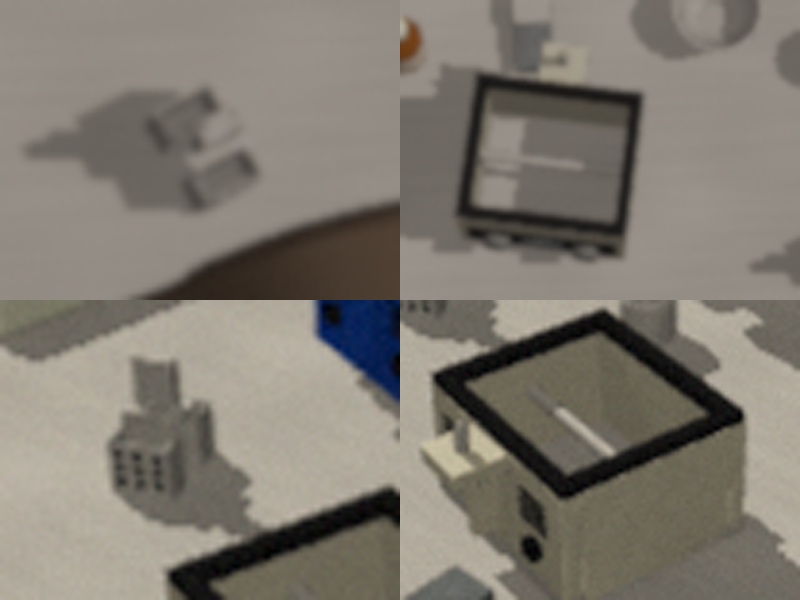

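The enlarged crop confirms it. The saddle has a tab and two perforated baskets (upper-left and lower-left panels). The white bath has a black seal, a steel bar, and a lug with the pin. I'm moving over the saddle now.

Request:
jog_arm --commands '[{"tx": 0.352, "ty": -0.175, "tz": 0.025, "az": -96.4}, {"tx": 0.352, "ty": -0.175, "tz": 0.025, "az": -96.4}, {"tx": 0.352, "ty": -0.175, "tz": 0.025, "az": -96.4}, {"tx": 0.352, "ty": -0.175, "tz": 0.025, "az": -96.4}, {"tx": 0.352, "ty": -0.175, "tz": 0.025, "az": -96.4}, {"tx": 0.352, "ty": -0.175, "tz": 0.025, "az": -96.4}, {"tx": 0.352, "ty": -0.175, "tz": 0.025, "az": -96.4}, {"tx": 0.352, "ty": -0.175, "tz": 0.025, "az": -96.4}, {"tx": 0.352, "ty": -0.175, "tz": 0.025, "az": -96.4}, {"tx": 0.352, "ty": -0.175, "tz": 0.025, "az": -96.4}, {"tx": 0.352, "ty": -0.175, "tz": 0.025, "az": -96.4}, {"tx": 0.352, "ty": -0.175, "tz": 0.025, "az": -96.4}, {"tx": 0.352, "ty": -0.175, "tz": 0.025, "az": -96.4}, {"tx": 0.352, "ty": -0.175, "tz": 0.025, "az": -96.4}, {"tx": 0.352, "ty": -0.175, "tz": 0.025, "az": -96.4}, {"tx": 0.352, "ty": -0.175, "tz": 0.025, "az": -96.4}, {"tx": 0.352, "ty": -0.175, "tz": 0.025, "az": -96.4}]'

```text
validation failed for argument at $.co...
```

```bash
cat >> h.py <<'E'
from scipy.spatial.transform import Rotation as Ro
def rect(P,m,name):
    q=P[m][:,:2]
    if len(q)<5: print(name,len(q));return
    r=cv2.minAreaRect((q*1000).astype(np.float32)); print(name,len(q),"c",np.round(r[0],1),"sz",np.round(r[1],1),"ang",round(r[2],2),"zmed",round(float(np.median(P[m][:,2])*1000),1))
def st():
    o=robot.observe(); r=Ro.from_quat(o["eef_rot"]).as_matrix()
    print("t",o["clock"],"pos",np.round(o["position"]*1000,1),"th",np.round(np.degrees(np.arctan2(r[1,0],r[0,0])),2),"zax",np.round(r[:,2],4),"F",np.round(o["wrist_force"],1),"w",o["gripper_width"]); return o,r
E
python3 - <<'E'
from h import *
st()
d=cam("wrist");P=pts(d);Z=P[...,2];X,Y=P[...,0],P[...,1]
print(-d["t"]@d["R"],d["R"])
near=lambda p,r:np.hypot(X-p[0],Y-p[1])<r
print("table",np.median(Z[abs(Z)<.02]))
rect(P,near((.477,-.314),.07)&(Z>.08)&(Z<.1),"tabtop")
rect(P,near((.477,-.314),.07)&(Z>.06)&(Z<.1),"tab")
rect(P,near((.477,-.314),.07)&(Z>.02)&(Z<.1),"saddle")
cv2.imwrite("pics/w1.png",d["img"][...,::-1])
E
```

```text
t 0.1 pos [ 199.4 -592.1  225.1] th 18.61 zax [-2.e-04  9.e-04 -1.e+00] F [ 0.9 -0.6  0.3] w 0.09506704203576381
[ 0.27871803 -0.5651477   0.38435316] [[ 0.31901519 -0.94774659 -0.00239063]
 [-0.90699925 -0.30602923  0.28930687]
 [-0.27492121 -0.09012498 -0.95723342]]
table 0.0004114864849007031
tabtop 0
tab 0
saddle 0
```

View pics/w1.png

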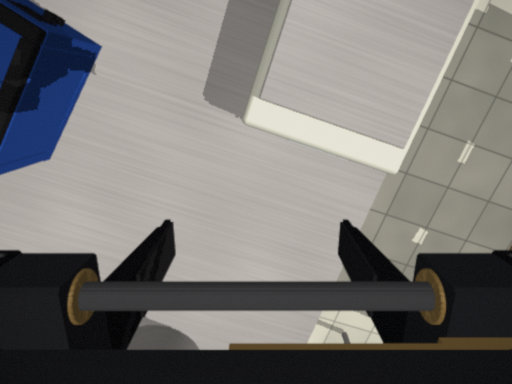

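The wrist picture shows the fingers at about (140,270) and (370,270), with the tray and the blue bath beyond. The arm has not moved because the call was refused. I'll retry with all six keys in each row.

Request:
jog_arm --commands '[{"tx": 0.352, "ty": -0.175, "tz": 0.025, "ax": 0, "ay": 0, "az": -96.4}, {"tx": 0.352, "ty": -0.175, "tz": 0.025, "ax": 0, "ay": 0, "az": -96.4}, {"tx": 0.352, "ty": -0.175, "tz": 0.025, "ax": 0, "ay": 0, "az": -96.4}, {"tx": 0.352, "ty": -0.175, "tz": 0.025, "ax": 0, "ay": 0, "az": -96.4}, {"tx": 0.352, "ty": -0.175, "tz": 0.025, "ax": 0, "ay": 0, "az": -96.4}, {"tx": 0.352, "ty": -0.175, "tz": 0.025, "ax": 0, "ay": 0, "az": -96.4}]'

```text
clock: 0.65
position: [0.3768, -0.4141, 0.2096]
eef_rot: [0.858, 0.514, -0.0, -0.0]
wrist_force: [0.4, -1.3, -0.6]
gripper_width: 0.0953
```

Request:
jog_arm --commands '[{"tx": 0.133, "ty": 0.04, "tz": 0.01, "ax": 0, "ay": 0, "az": -53.4}, {"tx": 0.133, "ty": 0.04, "tz": 0.01, "ax": 0, "ay": 0, "az": -53.4}, {"tx": 0.133, "ty": 0.04, "tz": 0.01, "ax": 0, "ay": 0, "az": -53.4}, {"tx": 0.133, "ty": 0.04, "tz": 0.01, "ax": 0, "ay": 0, "az": -53.4}, {"tx": 0.133, "ty": 0.04, "tz": 0.01, "ax": 0, "ay": 0, "az": -53.4}, {"tx": 0.133, "ty": 0.04, "tz": 0.01, "ax": 0, "ay": 0, "az": -53.4}, {"tx": 0.133, "ty": 0.04, "tz": 0.01, "ax": 0, "ay": 0, "az": -53.4}, {"tx": 0.133, "ty": 0.04, "tz": 0.01, "ax": 0, "ay": 0, "az": -53.4}, {"tx": 0.133, "ty": 0.04, "tz": 0.01, "ax": 0, "ay": 0, "az": -53.4}, {"tx": 0.133, "ty": 0.04, "tz": 0.01, "ax": 0, "ay": 0, "az": -53.4}]'

```text
clock: 1.48
position: [0.4742, -0.3178, 0.1996]
eef_rot: [0.538, 0.843, 0.0, -0.0]
wrist_force: [0.1, 0.5, -0.0]
gripper_width: 0.095
```

```bash
python3 - <<'E'
from h import *
st()
d=cam("wrist");P=pts(d);Z=P[...,2];X,Y=P[...,0],P[...,1]
near=lambda p,r:np.hypot(X-p[0],Y-p[1])<r
print("table",np.median(Z[abs(Z)<.02]))
rect(P,near((.477,-.314),.05)&(Z>.08)&(Z<.1),"tabtop")
rect(P,near((.477,-.314),.07)&(Z>.06)&(Z<.1),"tab")
rect(P,near((.477,-.314),.07)&(Z>.02)&(Z<.1),"saddle")
cv2.imwrite("pics/w2.png",d["img"][...,::-1])
t=cam("top");P=pts(t);X,Y,Z=P[...,0],P[...,1],P[...,2]
for p,n in(((.67,.34),"spray"),):
    rect(P,near(p,.06)&(Z>.12)&(Z<.2),n)
E
```

```text
t 1.4833 pos [ 474.2 -317.8  199.6] th 114.85 zax [-2.e-04  2.e-04 -1.e+00] F [ 0.1  0.5 -0. ] w 0.09502580097800421
table 0.0002182452840606553
tabtop 379 c [ 478.7 -311.1] sz [ 8.9 30. ] ang 25.07 zmed 88.1
tab 425 c [ 478.8 -311.1] sz [ 9.1 30. ] ang 24.88 zmed 87.9
saddle 2075 c [ 478.9 -311.3] sz [72.  44.5] ang 26.14 zmed 51.7
spray 365 c [684.8 359.3] sz [42.7 89.4] ang 74.36 zmed 172.7
```

View pics/w2.png

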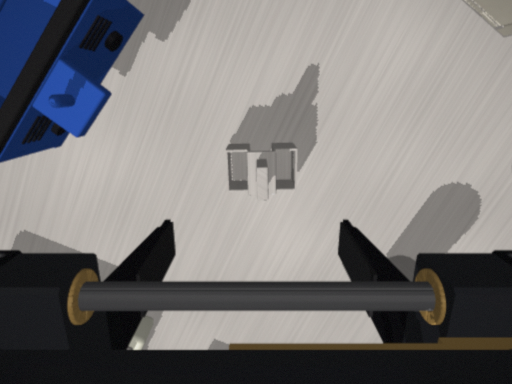

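The wrist view shows the saddle, with its tab top at about (262,178). It measures (478.8, -311.2) mm with yaw 25°. I'm descending onto the tab.

Request:
jog_arm --commands '[{"tx": 0.004, "ty": 0.007, "tz": 0.03, "ax": 0, "ay": 0, "az": 0}, {"tx": 0.004, "ty": 0.007, "tz": 0.06, "ax": 0, "ay": 0, "az": 0}, {"tx": 0.004, "ty": 0.007, "tz": 0.09, "ax": 0, "ay": 0, "az": 0}, {"tx": 0.004, "ty": 0.007, "tz": 0.115, "ax": 0, "ay": 0, "az": 0}, {"tx": 0.004, "ty": 0.007, "tz": 0.132, "ax": 0, "ay": 0, "az": 0}, {"tx": 0.004, "ty": 0.007, "tz": 0.132, "ax": 0, "ay": 0, "az": 0}, {"tx": 0.004, "ty": 0.007, "tz": 0.132, "ax": 0, "ay": 0, "az": 0}]' --jaw 0.5

```text
clock: 2.17
position: [0.4787, -0.3112, 0.0675]
eef_rot: [0.538, 0.843, 0.0, -0.001]
wrist_force: [-0.8, 0.4, 1.7]
gripper_width: 0.0538
```

Request:
jog_arm --commands '[{"tx": 0, "ty": 0, "tz": 0, "ax": 0, "ay": 0, "az": 0}, {"tx": 0, "ty": 0, "tz": 0, "ax": 0, "ay": 0, "az": 0}, {"tx": 0, "ty": 0, "tz": 0, "ax": 0, "ay": 0, "az": 0}, {"tx": 0, "ty": 0, "tz": 0, "ax": 0, "ay": 0, "az": 0}, {"tx": 0, "ty": 0, "tz": 0, "ax": 0, "ay": 0, "az": 0}, {"tx": 0, "ty": 0, "tz": 0, "ax": 0, "ay": 0, "az": 0}, {"tx": 0, "ty": 0, "tz": 0, "ax": 0, "ay": 0, "az": 0}, {"tx": 0, "ty": 0, "tz": 0, "ax": 0, "ay": 0, "az": 0}]' --jaw 0

```text
clock: 2.83
position: [0.4789, -0.3112, 0.0678]
eef_rot: [0.537, 0.843, -0.0, -0.0]
wrist_force: [-0.3, -0.4, -1.2]
gripper_width: 0.0099
```

Request:
jog_arm --commands '[{"tx": 0, "ty": 0, "tz": -0.03, "ax": 0, "ay": 0, "az": 0}, {"tx": 0, "ty": 0, "tz": -0.07, "ax": 0, "ay": 0, "az": 0}, {"tx": 0, "ty": 0, "tz": -0.11, "ax": 0, "ay": 0, "az": 0}, {"tx": 0, "ty": 0, "tz": -0.15, "ax": 0, "ay": 0, "az": 0}, {"tx": 0.022, "ty": 0.024, "tz": -0.16, "ax": 0, "ay": 0, "az": 5}, {"tx": 0.044, "ty": 0.048, "tz": -0.16, "ax": 0, "ay": 0, "az": 10}, {"tx": 0.066, "ty": 0.072, "tz": -0.16, "ax": 0, "ay": 0, "az": 15}, {"tx": 0.088, "ty": 0.096, "tz": -0.16, "ax": 0, "ay": 0, "az": 20}, {"tx": 0.11, "ty": 0.12, "tz": -0.16, "ax": 0, "ay": 0, "az": 25}, {"tx": 0.131, "ty": 0.144, "tz": -0.16, "ax": 0, "ay": 0, "az": 30}, {"tx": 0.153, "ty": 0.167, "tz": -0.16, "ax": 0, "ay": 0, "az": 34.9}, {"tx": 0.153, "ty": 0.167, "tz": -0.16, "ax": 0, "ay": 0, "az": 34.9}, {"tx": 0.153, "ty": 0.167, "tz": -0.16, "ax": 0, "ay": 0, "az": 34.9}, {"tx": 0.153, "ty": 0.167, "tz": -0.16, "ax": 0, "ay": 0, "az": 34.9}]'

```text
clock: 4.0
position: [0.5654, -0.1022, 0.2276]
eef_rot: [0.765, 0.644, -0.0, -0.0]
wrist_force: [-0.1, -0.6, -0.1]
gripper_width: 0.0101
```

```bash
python3 - <<'E'
from h import *
st()
d=cam("wrist");P=pts(d);Z=P[...,2];X,Y=P[...,0],P[...,1];g=d["img"].astype(int)
near=lambda p,r:np.hypot(X-p[0],Y-p[1])<r
b=(.5857,.0059)
rect(P,near(b,.14)&(abs(Z-.102)<.006)&(g.max(-1)<70),"rim")
rect(P,near((.681,-.011),.03)&(Z>.108)&(Z<.125),"pin")
m=near(b,.06)&(abs(Z-.067)<.006)
rect(P,m,"bar"); 
o=robot.observe();p=o["position"]
rect(P,near(p,.06)&(Z>.1)&(Z<.32),"held")
cv2.imwrite("pics/w3.png",d["img"][...,::-1])
E
```

```text
t 4.0 pos [ 565.4 -102.2  227.6] th 80.18 zax [-5.e-04 -2.e-04 -1.e+00] F [-0.1 -0.6 -0.1] w 0.010139119105591824
rim 6717 c [584.8 -13.6] sz [123.  146.7] ang 80.15 zmed 102.7
pin 160 c [683.8 -10.2] sz [9.3 9.5] ang 80.81 zmed 114.6
bar 1406 c [559.8   5.1] sz [109.   66.2] ang 80.65 zmed 69.4
held 32802 c [567.1 -92.3] sz [ 60.4 107.9] ang 80.21 zmed 310.7
```

View pics/w3.png

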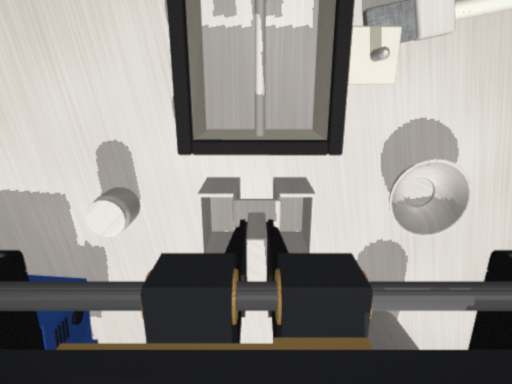

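The held saddle sits square in the jaws, between about (205,185) and (310,185). The bar shows at column 260 and the pin at (381,54). Next I'll fit the bar line and rim edges in the bath's own axes.

```bash
python3 - <<'E'
from h import *
o,r=st()
d=cam("wrist");P=pts(d);Z=P[...,2];g=d["img"].astype(int)
p=o["position"]
L=(P-p)@r*1000   # tool frame mm
x,y,z=L[...,0],L[...,1],L[...,2]
m=(abs(Z-.069)<.003)&(abs(y)<15)&(x>30)&(x<170)
rows=[(np.mean(x[v][m[v]]),np.mean(y[v][m[v]]),m[v].sum()) for v in range(10,130,8) if m[v].sum()>2]
print(np.round(rows,1)); a=np.polyfit([q[0] for q in rows],[q[1] for q in rows],1);print("bar slope deg",np.degrees(a[0]),"y at x=110",np.polyval(a,110))
R=(abs(Z-.103)<.004)&(g.max(-1)<70)
for v in range(20,120,20):
    c=np.where(R[v]&(abs(y[v])<100))[0]; print(v,"rim y",np.round([y[v,c].min(),y[v,c].max()],1),"x",x[v,c[0]].round(1))
for u in (220,260,300):
    c=np.where(R[:,u]&(x[:,u]>0)&(x[:,u]<60))[0]; print("near rim x",x[c,u].min().round(1),x[c,u].max().round(1))
pm=(Z>.112)&(Z<.122)&(abs(y-110)<40)&(x>60)
print("pin top y,x",y[pm].mean(),x[pm].mean(),pm.sum(), "world",P[pm].mean(0))
h=(z>20)&(z<75)&(abs(x)<40)&(abs(y)<45)
print("held y range",np.percentile(y[h],[1,50,99]),x[h].max(),h.sum())
cv2.imwrite("pics/x.png",h*255)
E
```

```text
t 4.05 pos [ 565.3 -102.7  227.6] th 80.12 zax [-5.e-04 -1.e-04 -1.e+00] F [ 0.6 -0.7 -1.7] w 0.010567944942257115
[[150.9   4.5  11. ]
 [144.6   5.   10. ]
 [138.1   4.1  10. ]
 [131.5   4.6  11. ]
 [125.    4.6  11. ]
 [118.2   3.9   9. ]
 [111.5   4.2  10. ]
 [104.5   4.2  10. ]
 [ 97.6   4.2  10. ]
 [ 90.5   4.2  10. ]
 [ 83.3   4.3  10. ]
 [ 76.    4.3  10. ]
 [ 68.7   4.3  10. ]
 [ 61.2   4.3  10. ]
 [ 53.6   4.3  10. ]]
bar slope deg 0.16193679997920718 y at x=110 4.354036359286512
20 rim y [-68.9  76.5] x 136.6
40 rim y [-68.7  75.9] x 122.1
60 rim y [-68.   76.5] x 106.9
80 rim y [-68.9  76.4] x 91.4
100 rim y [-68.4  75.7] x 75.2
near rim x 29.4 40.8
near rim x 29.6 40.9
near rim x 29.5 40.8
pin top y,x 100.37495994392299 111.59036049951416 138 world [ 0.68329724 -0.00999984  0.11500075]
held y range [-34.19088841  13.30307982  36.96081007] 23.428354038990022 5140[ WARN:0@1.070] global loadsave.cpp:1063 imwrite_ Unsupported depth image for selected encoder is fallbacked to CV_8U.
```

Request:
jog_arm --commands '[{"tx": 0.035, "ty": 0.003, "tz": 0, "ax": 0, "ay": 0, "az": 0}, {"tx": 0.07, "ty": 0.003, "tz": 0, "ax": 0, "ay": 0, "az": 0}, {"tx": 0.11, "ty": 0.003, "tz": 0, "ax": 0, "ay": 0, "az": 0}, {"tx": 0.11, "ty": 0.003, "tz": 0, "ax": 0, "ay": 0, "az": 0}, {"tx": 0.11, "ty": 0.003, "tz": 0, "ax": 0, "ay": 0, "az": 0}, {"tx": 0.11, "ty": 0.003, "tz": 0.03, "ax": 0, "ay": 0, "az": 0}, {"tx": 0.11, "ty": 0.003, "tz": 0.055, "ax": 0, "ay": 0, "az": 0}, {"tx": 0.11, "ty": 0.003, "tz": 0.075, "ax": 0, "ay": 0, "az": 0}, {"tx": 0.11, "ty": 0.003, "tz": 0.09, "ax": 0, "ay": 0, "az": 0}, {"tx": 0.11, "ty": 0.003, "tz": 0.1, "ax": 0, "ay": 0, "az": 0}, {"tx": 0.11, "ty": 0.003, "tz": 0.11, "ax": 0, "ay": 0, "az": 0}, {"tx": 0.11, "ty": 0.003, "tz": 0.12, "ax": 0, "ay": 0, "az": 0}, {"tx": 0.11, "ty": 0.003, "tz": 0.128, "ax": 0, "ay": 0, "az": 0}, {"tx": 0.11, "ty": 0.003, "tz": 0.134, "ax": 0, "ay": 0, "az": 0}, {"tx": 0.11, "ty": 0.003, "tz": 0.134, "ax": 0, "ay": 0, "az": 0}]'

```text
clock: 5.35
position: [0.5872, 0.0057, 0.0928]
eef_rot: [0.766, 0.643, -0.0, -0.0]
wrist_force: [0.6, 0.3, -1.0]
gripper_width: 0.0097
```

Request:
jog_arm --commands '[{"tx": 0, "ty": 0, "tz": 0.001, "ax": 0, "ay": 0, "az": 0}, {"tx": 0, "ty": 0, "tz": 0.002, "ax": 0, "ay": 0, "az": 0}, {"tx": 0, "ty": 0, "tz": 0.003, "ax": 0, "ay": 0, "az": 0}, {"tx": 0, "ty": 0, "tz": 0.003, "ax": 0, "ay": 0, "az": 0}]'

```text
clock: 5.68
position: [0.5877, 0.0058, 0.091]
eef_rot: [0.766, 0.643, 0.0, 0.0]
wrist_force: [0.0, 0.5, -1.6]
gripper_width: 0.0099
```

Request:
jog_arm --commands '[{"tx": 0, "ty": 0, "tz": 0.001, "ax": 0, "ay": 0, "az": 0}, {"tx": 0, "ty": 0, "tz": 0.001, "ax": 0, "ay": 0, "az": 0}, {"tx": 0, "ty": 0, "tz": 0.001, "ax": 0, "ay": 0, "az": 0}, {"tx": 0, "ty": 0, "tz": 0.001, "ax": 0, "ay": 0, "az": 0}, {"tx": 0, "ty": 0, "tz": 0.001, "ax": 0, "ay": 0, "az": 0}, {"tx": 0, "ty": 0, "tz": -0.01, "ax": 0, "ay": 0, "az": 0}, {"tx": 0, "ty": 0, "tz": -0.03, "ax": 0, "ay": 0, "az": 0}, {"tx": 0, "ty": 0, "tz": -0.07, "ax": 0, "ay": 0, "az": 0}, {"tx": 0, "ty": 0, "tz": -0.11, "ax": 0, "ay": 0, "az": 0}, {"tx": -0.03, "ty": 0, "tz": -0.15, "ax": 0, "ay": 0, "az": 0}, {"tx": -0.07, "ty": 0, "tz": -0.15, "ax": 0, "ay": 0, "az": 0}, {"tx": -0.1, "ty": 0, "tz": -0.15, "ax": 0, "ay": 0, "az": 0}, {"tx": -0.1, "ty": 0, "tz": -0.15, "ax": 0, "ay": 0, "az": 0}]' --jaw 0.35

```text
clock: 6.77
position: [0.5697, -0.0971, 0.2428]
eef_rot: [0.767, 0.642, 0.0, 0.001]
wrist_force: [-1.0, 0.1, -0.4]
gripper_width: 0.0332
```

```bash
python3 - <<'E'
from h import *
o,r=st()
d=cam("wrist");P=pts(d);Z=P[...,2];p=o["position"];L=(P-p)@r*1000;x,y=L[...,0],L[...,1]
box=(abs(y)<60)&(x>40)&(x<170)
for n,m in(("tabtop",(abs(Z-.11)<.006)),("bridge/basket",(Z>.055)&(Z<.08)),):
    rect(L,box&m,n)
pm=(Z>.112)&(Z<.122)&(abs(y-105)<30)&(x>60)
print("pin world",P[pm].mean(0),"tool",L[pm].mean(0),"n",pm.sum(), "tabz",np.median(Z[box&(abs(Z-.11)<.006)]))
pw=P[pm][:,:2]; r2=cv2.minAreaRect((pw*1000).astype(np.float32)); print(r2)
b=(abs(Z-.069)<.003)&(abs(y)<15)&(x>30)&(x<70); print("bar y",y[b].mean())
cv2.imwrite("pics/w4.png",d["img"][...,::-1])
E
```

```text
t 6.7667 pos [569.7 -97.1 242.8] th 79.91 zax [ 0.0024 -0.0018 -1.    ] F [-1.   0.1 -0.4] w 0.03317414067307587
tabtop 452 c [105489.8   1453.4] sz [29609.8  9529.1] ang 0.37 zmed 132477.3
bridge/basket 2319 c [101804.4    274.4] sz [98986.9 85956.8] ang 40.12 zmed 172297.4
pin world [ 0.68333918 -0.01001676  0.11510513] tool [105.84652542  96.28340923 127.76804931] n 118 tabz 0.11014261976035858
((684.0791625976562, -9.970113754272461), (9.276949882507324, 9.485344886779785), 18.57809829711914)
bar y 0.25296271281377625
```

View pics/w4.png

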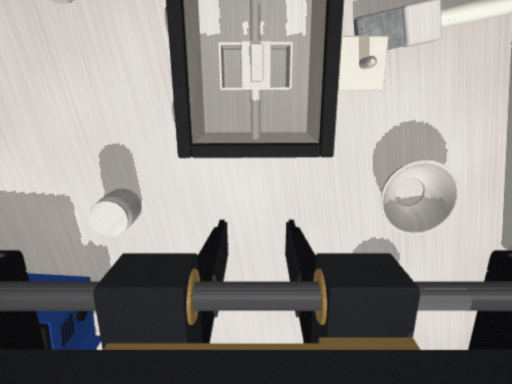

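The saddle hangs properly: its tab top is at 110 mm and it sits about 1 mm from the bar's axis, with the jaws clear of it. The pin is at pixel (368,62), which is world (683.7, -10.0). Now on to the cover.

Request:
jog_arm --commands '[{"tx": 0.036, "ty": -0.012, "tz": 0, "ax": 0, "ay": 0, "az": 0}, {"tx": 0.072, "ty": -0.024, "tz": 0, "ax": 0, "ay": 0, "az": -2}, {"tx": 0.108, "ty": -0.036, "tz": 0, "ax": 0, "ay": 0, "az": -4}, {"tx": 0.144, "ty": -0.048, "tz": 0, "ax": 0, "ay": 0, "az": -6}, {"tx": 0.18, "ty": -0.06, "tz": 0, "ax": 0, "ay": 0, "az": -8}, {"tx": 0.216, "ty": -0.073, "tz": 0.01, "ax": 0, "ay": 0, "az": -10}, {"tx": 0.252, "ty": -0.085, "tz": 0.02, "ax": 0, "ay": 0, "az": -12}, {"tx": 0.288, "ty": -0.097, "tz": 0.03, "ax": 0, "ay": 0, "az": -14}, {"tx": 0.324, "ty": -0.11, "tz": 0.035, "ax": 0, "ay": 0, "az": -16.4}, {"tx": 0.36, "ty": -0.122, "tz": 0.04, "ax": 0, "ay": 0, "az": -16.4}, {"tx": 0.3965, "ty": -0.134, "tz": 0.043, "ax": 0, "ay": 0, "az": -16.4}, {"tx": 0.3965, "ty": -0.134, "tz": 0.043, "ax": 0, "ay": 0, "az": -16.4}, {"tx": 0.3965, "ty": -0.134, "tz": 0.043, "ax": 0, "ay": 0, "az": -16.4}, {"tx": 0.3965, "ty": -0.134, "tz": 0.043, "ax": 0, "ay": 0, "az": -16.4}]' --jaw 0.5

```text
clock: 7.98
position: [0.5061, 0.3214, 0.1978]
eef_rot: [0.666, 0.746, -0.0, -0.0]
wrist_force: [-0.3, -0.2, 0.2]
gripper_width: 0.0478
```

```bash
python3 - <<'E'
from h import *
o,r=st()
d=cam("wrist");P=pts(d);Z=P[...,2];p=o["position"];L=(P-p)@r*1000;x,y=L[...,0]/1000,L[...,1]/1000
g=d["img"].astype(int); T=np.dstack([x,y,Z])
rect(T,(abs(Z-.082)<.006)&(abs(x)<.05)&(abs(y)<.05),"grip tool")
rect(T,(abs(Z-.036)<.003)&(abs(x)<.13)&(abs(y)<.13),"cover top tool")
rect(T,(abs(Z-.025)<.003)&(abs(x)<.05)&(y>.07)&(y<.13),"ear tool")
m=(abs(Z-.036)<.003)&(abs(y)<.1)
for xx in(-.02,0,.03,.06):
    k=m&(abs(x-xx)<.002); print(xx,y[k].min() if k.any() else 0,y[k].max() if k.any() else 0)
for yy in(-.05,-.03,.03,.05):
    k=m&(abs(y-yy)<.002); print("far edge",yy,x[k].max())
cv2.imwrite("pics/w5.png",d["img"][...,::-1])
E
```

```text
t 7.9833 pos [506.1 321.4 197.8] th 96.55 zax [-3.e-04 -3.e-04 -1.e+00] F [-0.3 -0.2  0.2] w 0.047810239812120604
grip tool 948 c [-1.9  3.7] sz [49.7 15.7] ang 0.09 zmed 80.8
cover top tool 20983 c [-2.7  3.8] sz [169.6 150.3] ang 0.05 zmed 36.2
ear tool 1476 c [ -2.2 101.3] sz [40.8 42.4] ang 89.85 zmed 25.1
-0.02 -0.0712189908190205 0.0777766601078231
0 -0.07089294232488458 0.07866311015028005
0.03 -0.07112760493164463 0.07855546507184699
0.06 -0.07131627556338693 0.07840499733292035
far edge -0.05 0.08200464020152479
far edge -0.03 0.08200278718390701
far edge 0.03 0.08199556076067836
far edge 0.05 0.08199324503277976
```

View pics/w5.png

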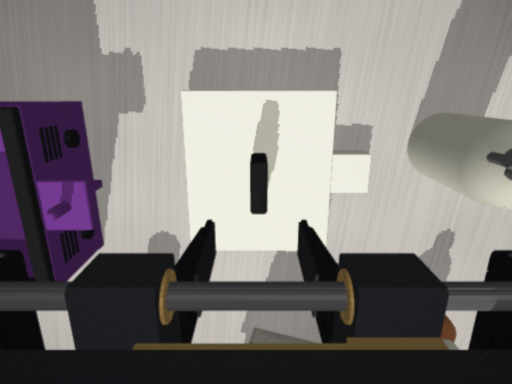

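The wrist view shows the grip at (259,183), the cover square to the tool, and the ear at (350,172). In tool axes the offset is (-2.5, +3.8) mm. I'm descending to grip.

Request:
jog_arm --commands '[{"tx": -0.0025, "ty": 0.0025, "tz": 0.03, "ax": 0, "ay": 0, "az": 0}, {"tx": -0.0025, "ty": 0.0025, "tz": 0.06, "ax": 0, "ay": 0, "az": 0}, {"tx": -0.0025, "ty": 0.0025, "tz": 0.09, "ax": 0, "ay": 0, "az": 0}, {"tx": -0.0025, "ty": 0.0025, "tz": 0.12, "ax": 0, "ay": 0, "az": 0}, {"tx": -0.0025, "ty": 0.0025, "tz": 0.14, "ax": 0, "ay": 0, "az": 0}, {"tx": -0.0025, "ty": 0.0025, "tz": 0.146, "ax": 0, "ay": 0, "az": 0}, {"tx": -0.0025, "ty": 0.0025, "tz": 0.146, "ax": 0, "ay": 0, "az": 0}, {"tx": -0.0025, "ty": 0.0025, "tz": 0.146, "ax": 0, "ay": 0, "az": 0}]'

```text
clock: 8.7
position: [0.5101, 0.3183, 0.0527]
eef_rot: [0.666, 0.746, 0.0, 0.0]
wrist_force: [-0.5, 0.7, 0.6]
gripper_width: 0.0475
```

Request:
jog_arm --commands '[{"tx": 0, "ty": 0, "tz": 0, "ax": 0, "ay": 0, "az": 0}, {"tx": 0, "ty": 0, "tz": 0, "ax": 0, "ay": 0, "az": 0}, {"tx": 0, "ty": 0, "tz": 0, "ax": 0, "ay": 0, "az": 0}, {"tx": 0, "ty": 0, "tz": 0, "ax": 0, "ay": 0, "az": 0}, {"tx": 0, "ty": 0, "tz": 0, "ax": 0, "ay": 0, "az": 0}, {"tx": 0, "ty": 0, "tz": 0, "ax": 0, "ay": 0, "az": 0}, {"tx": 0, "ty": 0, "tz": 0, "ax": 0, "ay": 0, "az": 0}]' --jaw 0

```text
clock: 9.28
position: [0.5092, 0.3188, 0.0521]
eef_rot: [0.666, 0.746, -0.0, -0.0]
wrist_force: [-3.2, -0.7, 6.7]
gripper_width: 0.0157
```

Request:
jog_arm --commands '[{"tx": 0, "ty": 0, "tz": -0.02, "ax": 0, "ay": 0, "az": 0}, {"tx": 0, "ty": 0, "tz": -0.05, "ax": 0, "ay": 0, "az": 0}, {"tx": 0, "ty": 0, "tz": -0.085, "ax": 0, "ay": 0, "az": 0}, {"tx": 0, "ty": 0, "tz": -0.12, "ax": 0, "ay": 0, "az": 0}, {"tx": 0, "ty": 0, "tz": -0.15, "ax": 0, "ay": 0, "az": 0}, {"tx": 0, "ty": 0, "tz": -0.16, "ax": 0, "ay": 0, "az": 0}, {"tx": 0, "ty": 0, "tz": -0.16, "ax": 0, "ay": 0, "az": 0}, {"tx": 0, "ty": 0, "tz": -0.16, "ax": 0, "ay": 0, "az": 0}]'

```text
clock: 9.95
position: [0.5089, 0.3185, 0.2104]
eef_rot: [0.666, 0.746, -0.001, -0.0]
wrist_force: [-0.7, -0.5, -3.8]
gripper_width: 0.0158
```

```bash
python3 - <<'E'
from h import *
o,r=st()
d=cam("wrist");P=pts(d);p=o["position"];L=(P-p)@r;x,y,z=L[...,0],L[...,1],L[...,2]
T=np.dstack([x,y,z])
h=(z>.008)&(z<.022)&(abs(x)<.13)&(abs(y)<.085)
rect(T,h&(x>.02),"cover top"); rect(T,(z>.022)&(z<.036)&(abs(x)<.05)&(y>.07)&(y<.13),"ear")
k=h&(x>.03); A=np.c_[x[k],y[k],np.ones(k.sum())]; print("plane slopes",np.linalg.lstsq(A,z[k],rcond=None)[0])
print("far edge x",[x[h&(abs(y-q)<.002)].max().round(4) for q in(-.05,-.03,.03,.05)],"y",[(y[h&(abs(x-q)<.002)].min().round(4),y[h&(abs(x-q)<.002)].max().round(4)) for q in(.03,.06)])
cv2.imwrite("pics/w6.png",d["img"][...,::-1])
E
```

```text
t 9.95 pos [508.9 318.5 210.4] th 96.48 zax [-1.1e-03 -7.0e-04 -1.0e+00] F [-0.7 -0.5 -3.8] w 0.015801615576468
cover top 32342 c [52.7  1.8] sz [ 65.4 150.2] ang 0.0 zmed 15.9
ear 4000 c [  0.8 100.4] sz [39.6 42.8] ang 89.84 zmed 27.0
plane slopes [-0.00020178  0.00019985  0.01592256]
far edge x [np.float64(0.0854), np.float64(0.0854), np.float64(0.0854), np.float64(0.0854)] y [(np.float64(-0.0732), np.float64(0.0763)), (np.float64(-0.073), np.float64(0.0765))]
```

The cover is held level (slope below 0.0003). In the same camera frame its socket lies at tool (0.5, 98.7) mm. I'm carrying it clear of the spray bottle and then over the pin.

Request:
jog_arm --commands '[{"tx": -0.02, "ty": -0.002, "tz": 0, "ax": 0, "ay": 0, "az": 0}, {"tx": -0.05, "ty": -0.006, "tz": 0, "ax": 0, "ay": 0, "az": 0}, {"tx": -0.08, "ty": -0.009, "tz": 0, "ax": 0, "ay": 0, "az": 0}, {"tx": -0.115, "ty": 0, "tz": 0, "ax": 0, "ay": 0, "az": 2}, {"tx": -0.15, "ty": 0.01, "tz": 0, "ax": 0, "ay": 0, "az": 5}, {"tx": -0.185, "ty": 0.017, "tz": 0, "ax": 0, "ay": 0, "az": 8}, {"tx": -0.22, "ty": 0.025, "tz": 0, "ax": 0, "ay": 0, "az": 11}, {"tx": -0.255, "ty": 0.032, "tz": 0, "ax": 0, "ay": 0, "az": 14}, {"tx": -0.285, "ty": 0.038, "tz": 0, "ax": 0, "ay": 0, "az": 16.4}, {"tx": -0.307, "ty": 0.042, "tz": 0, "ax": 0, "ay": 0, "az": 16.4}, {"tx": -0.3185, "ty": 0.042, "tz": 0, "ax": 0, "ay": 0, "az": 16.4}, {"tx": -0.3185, "ty": 0.042, "tz": 0.01, "ax": 0, "ay": 0, "az": 16.4}, {"tx": -0.3185, "ty": 0.042, "tz": 0.023, "ax": 0, "ay": 0, "az": 16.4}, {"tx": -0.3185, "ty": 0.042, "tz": 0.023, "ax": 0, "ay": 0, "az": 16.4}, {"tx": -0.3185, "ty": 0.042, "tz": 0.023, "ax": 0, "ay": 0, "az": 16.4}]'

```text
clock: 11.25
position: [0.5862, 0.008, 0.1872]
eef_rot: [0.765, 0.644, -0.001, -0.001]
wrist_force: [-0.2, -0.2, -2.6]
gripper_width: 0.0155
```

```bash
python3 - <<'E'
from h import *
o,r=st(); p=o["position"]
s=p+r@np.array([.0005,.0987,0]); print("socket cam est",s,"pin .6838 -.0100; err tool mm",(r.T@(np.array([.6838,-.0100,s[2]])-s))*1000)
d=cam("wrist"); P=pts(d);L=(P-p)@r;x,y,z=L[...,0],L[...,1],L[...,2]
h=(z>.008)&(z<.022)&(abs(x)<.13)&(abs(y)<.085)
print("cover y",[(y[h&(abs(x-q)<.002)].min().round(4),y[h&(abs(x-q)<.002)].max().round(4)) for q in(.03,.06)],"xmax",x[h&(abs(y-.03)<.002)].max())
E
```

```text
t 11.25 pos [586.2   8.  187.2] th 80.14 zax [-3.3e-03  4.0e-04 -1.0e+00] F [-0.2 -0.2 -2.6] w 0.015463108585228676
socket cam est [ 0.68350325 -0.00838441  0.18683386] pin .6838 -.0100; err tool mm [-1.54087474  0.56910951 -0.0016215 ]
cover y [(np.float64(-0.0731), np.float64(0.076)), (np.float64(-0.073), np.float64(0.0762))] xmax 0.08577344056571583
```

Request:
jog_arm --commands '[{"tx": -0.0015, "ty": 0.0005, "tz": 0.004, "ax": 0, "ay": 0, "az": 0}, {"tx": -0.0015, "ty": 0.0005, "tz": 0.01, "ax": 0, "ay": 0, "az": 0}, {"tx": -0.0015, "ty": 0.0005, "tz": 0.014, "ax": 0, "ay": 0, "az": 0}, {"tx": -0.0015, "ty": 0.0005, "tz": 0.018, "ax": 0, "ay": 0, "az": 0}, {"tx": -0.0015, "ty": 0.0005, "tz": 0.021, "ax": 0, "ay": 0, "az": 0}, {"tx": -0.0015, "ty": 0.0005, "tz": 0.0235, "ax": 0, "ay": 0, "az": 0}, {"tx": -0.0015, "ty": 0.0005, "tz": 0.0235, "ax": 0, "ay": 0, "az": 0}, {"tx": -0.0015, "ty": 0.0005, "tz": 0.0235, "ax": 0, "ay": 0, "az": 0}]'

```text
clock: 11.97
position: [0.5873, 0.0054, 0.1652]
eef_rot: [0.766, 0.643, -0.0, -0.0]
wrist_force: [-0.7, -0.4, -3.7]
gripper_width: 0.0157
```

No contact with the mouth 4 mm below the pin's tip, so the pin is in the socket. I'll carry on down to the seal.

Request:
jog_arm --commands '[{"tx": 0, "ty": 0, "tz": 0.002, "ax": 0, "ay": 0, "az": 0}, {"tx": 0, "ty": 0, "tz": 0.004, "ax": 0, "ay": 0, "az": 0}, {"tx": 0, "ty": 0, "tz": 0.006, "ax": 0, "ay": 0, "az": 0}, {"tx": 0, "ty": 0, "tz": 0.008, "ax": 0, "ay": 0, "az": 0}, {"tx": 0, "ty": 0, "tz": 0.0095, "ax": 0, "ay": 0, "az": 0}, {"tx": 0, "ty": 0, "tz": 0.0095, "ax": 0, "ay": 0, "az": 0}, {"tx": 0, "ty": 0, "tz": 0.0095, "ax": 0, "ay": 0, "az": 0}]'

```text
clock: 12.55
position: [0.5873, 0.0055, 0.1557]
eef_rot: [0.766, 0.643, -0.0, -0.0]
wrist_force: [-0.7, -0.5, -3.0]
gripper_width: 0.0159
```

Request:
jog_arm --commands '[{"tx": 0, "ty": 0, "tz": 0.001, "ax": 0, "ay": 0, "az": 0}, {"tx": 0, "ty": 0, "tz": 0.002, "ax": 0, "ay": 0, "az": 0}, {"tx": 0, "ty": 0, "tz": 0.003, "ax": 0, "ay": 0, "az": 0}, {"tx": 0, "ty": 0, "tz": 0.004, "ax": 0, "ay": 0, "az": 0}, {"tx": 0, "ty": 0, "tz": 0.005, "ax": 0, "ay": 0, "az": 0}, {"tx": 0, "ty": 0, "tz": 0.0055, "ax": 0, "ay": 0, "az": 0}, {"tx": 0, "ty": 0, "tz": 0.0055, "ax": 0, "ay": 0, "az": 0}, {"tx": 0, "ty": 0, "tz": 0.0055, "ax": 0, "ay": 0, "az": 0}]'

```text
clock: 13.22
position: [0.5875, 0.0055, 0.151]
eef_rot: [0.766, 0.643, 0.0, 0.0]
wrist_force: [-2.0, -0.1, 7.2]
gripper_width: 0.016
```

Request:
jog_arm --commands '[{"tx": 0, "ty": 0, "tz": 0.001, "ax": 0, "ay": 0, "az": 0}, {"tx": 0, "ty": 0, "tz": 0.002, "ax": 0, "ay": 0, "az": 0}, {"tx": 0, "ty": 0, "tz": 0.0025, "ax": 0, "ay": 0, "az": 0}, {"tx": 0, "ty": 0, "tz": 0.0025, "ax": 0, "ay": 0, "az": 0}, {"tx": 0, "ty": 0, "tz": 0.0025, "ax": 0, "ay": 0, "az": 0}, {"tx": 0, "ty": 0, "tz": 0.0025, "ax": 0, "ay": 0, "az": 0}]'

```text
clock: 13.72
position: [0.5875, 0.0054, 0.15]
eef_rot: [0.766, 0.643, 0.001, 0.001]
wrist_force: [-6.2, -0.6, 21.4]
gripper_width: 0.0155
```

```bash
python3 - <<'E'
from h import *
o,r=st(); p=o["position"]
for n in("wrist","scene"):
    d=cam(n); P=pts(d); Z=P[...,2]
    L=(P-p)@r;x,y,z=L[...,0],L[...,1],L[...,2]
    k=(abs(Z-.135)<.01)&(abs(x)<.085)&(abs(y)<.075)&((x>.03)|(n=="scene"))
    A=np.c_[P[k][:,:2]-p[:2],np.ones(k.sum())]; print(n,"cover top z, slopes",np.linalg.lstsq(A,Z[k],rcond=None)[0],np.median(Z[k]),k.sum())
    cv2.imwrite("pics/f_%s.png"%n,cv2.resize(d["img"][100:340,120:440,::-1],(800,600)) if n=="scene" else d["img"][...,::-1])
E
```

```text
t 13.7167 pos [587.5   5.4 150. ] th 80.08 zax [ 1.9e-03 -3.0e-04 -1.0e+00] F [-6.2 -0.6 21.4] w 0.015536322644891111
wrist cover top z, slopes [-8.86649667e-05  1.37160001e-03  1.34035980e-01] 0.13411054630379848 27653
scene cover top z, slopes [-0.00258201 -0.01037734  0.13494589] 0.1349298283160308 1879
```

View pics/f_scene.png

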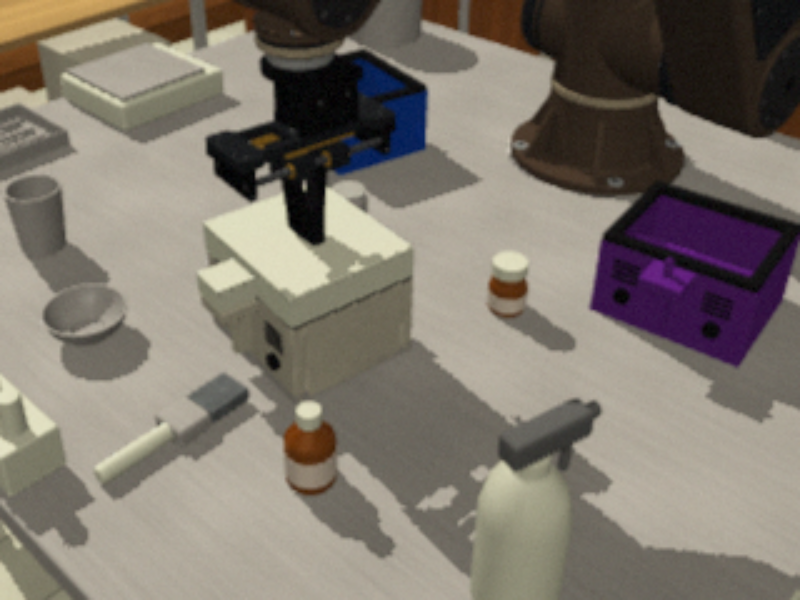

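The cover sits flush and square on the white bath, at about (310,270), with its ear over the lug at (228,288). The bystanders look undisturbed. The cover's top is at 134.1 mm against 134 mm expected at the seal's stop, and the measured press is 21 N. I'm handing it in.

```bash
python3 -c "
from h import *
robot.finish_job(); st()"
```

```text
the job is handed in; nothing more can be done
the job is handed in; nothing more can be done
```

The saddle basket hangs over the bar in the white bath. The cover is on the locating pin and pressed down on the seal, with the gripper still holding it. I handed the job in at about 14 s of the 56 s allowed.

**Last checks:**
- **Saddle:** after release its tab top was at 110 mm, as expected, and about 1 mm off the bar's axis. It can't be seen under the cover, so I did not check it again after that.
- **Seal:** the cover's top is at 134.1 mm by the wrist camera, against 134 mm with the seal at its stop. The measured upward force is 21 N plus the cover's weight, more than the 15 N needed.
- **Level and square:** the cover is level to about 0.001 rad by the wrist camera and aligned with the bath to about 0.3°.
- **Grip:** the jaws are still closed on the block, 15.5 mm apart.
- **Bystanders:** they look undisturbed in the last scene picture, but I did not measure their positions.

**What disagreed or failed:**
- **Scene camera:** it gave the cover's top as 134.9 mm with a slope of about 0.01 rad. This came from far fewer points, so I put it down to noise and calibration.
- **Side force:** about 6 N at the wrist suggests the socket leans slightly on the pin. By the measured tool position it is roughly 1–1.5 mm off the pin's centre, within the 4 mm limit.
- **Refused move:** the first move call was rejected because its rows lacked some of the keys. The arm did not move.

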